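# Close the pate carrier

## Robot

A 6-joint arm with a two-finger parallel gripper is mounted at the origin on the work surface. World frame = base frame: x ahead of the robot, y to its left, z up, the work surface at z = 0. Lengths are in mm, angles in rad, forces in N, time in s.
With the tool pointing down it reaches from about 300 to 775 mm from the base axis. Payload 14.6 kg.
Tool frame: the origin (TCP) lies on the centre line of the jaws, within the pads' length; the fingertips stand 19 mm ahead of it and the grasp point (between the pads) is the TCP (bot.tip_reach is the distance from the TCP to the fingertips, in mm); y points along the fingers, x is the direction in which the jaws open and shut, and the axes are right-handed (so a half turn about y gives the same grasp; the last joint's range is limited). The gripper opens to 85 mm and grips with 20 to 120 N. Pads are 22 mm wide; open, the fingers measure 114 mm over their backs; the gripper's body (76 mm by 85 mm) begins 54 mm behind the grasp point. The pads swing forward as they close: fully open they stand 13 mm farther back than shut.
Start: joints at [1.276, 0.3, 1.521, -0, 1.321, -0.067], TCP at [124.207, 535.782, 222.481] pointing down, gripper open.
Joint ranges: [-3.03, 3.03], [-0.79, 2.21], [0.23, 2.52], [-1.04, 4.18], [0, 3.07], [-2.55, 2.55]. Speed limits (rad/s): [2.22, 2.22, 2.57, 3.14, 3.14, 3.14].

## Interface

Orientations are given as a unit quaternion [w, x, y, z].
In Python, from rig import bot gives the robot as it stands. Calls block until the motion is done:
- bot.move_to(position, orientation): joint-space move of the TCP to a pose.
- bot.servo_line(position, attitude=None, speed=150, until_force=None): straight line of the TCP; attitude=None keeps the orientation; speed is the mean speed in mm/s. With until_force (N) it stops when the force on the tool has changed by that much, and returns True; else False.
- bot.move_joints(angles): joint-space move.
- bot.move_gripper(opening, grip_force=None): finger opening in mm; grip_force is the grip in N (None keeps the last); returns when the fingers have stopped.
- bot.dwell(seconds).
- bot.ik(position, orientation): joint angles nearest the present ones, or None.
- bot.read_state(): the state.
- bot.read_camera(name): name is "side" or "top"; returns a dict with "image" (384x512x3 uint8, blue, green, red), "depth" (384x512 float32, mm along the optical axis (not along the pixel's ray), 0 where there is no reading), "fovy" (degrees; the focal length in pixels is half the picture's height over the tangent of half this angle, whatever the lens; pixels are square), "cx", "cy" (the principal point, pixels), "eye" and "attitude" of the camera in the world. Camera axes: x right, y down, z forward; pixel columns grow to the right and rows downward; lengths in mm; the calibration is good to about 2 mm. A picture is of the moment at which its call begins.
A pose or a line that the arm cannot do raises bot.MotionError and nothing moves.
- bot.finish_job(): hands the job in, once; it reports no verdict.
The state is a dict: "clock": time; "joint_positions": joint angles; "qvel": joint speeds; "effort": joint torques, N m; "ee_pos": TCP position; "tool_rot": TCP orientation; "ft_force": force on the tool from outside, world axes, zero at the start; "moment": the same for the moment, N m; "grip_width": finger opening in mm.
Only numpy, scipy, OpenCV 4.12 (cv2) and the standard library are available. Lean on these libraries where they do the work, as an engineer would, in place of code of your own. Each camera call takes 0.05 s, during which the arm holds its last target. There are 200 camera calls.

## Task

The small canister is already standing inside the round food carrier. Pick the lid that is tall enough to go over it, set it down on the carrier with its ears clear of the two hooked brackets, turn it clockwise (seen from above) until the ears are fully home under the brackets, and let go. Leave the shorter lid where it lies, and the carrier upright and roughly where it stands.

Things in the scene. Friction and masses are not known exactly. Their poses are not given: they have to be found in the camera images.
- carrier: Round drum 164 mm wide, loose, 1.7 kg. Origin: underside centre. Flat top at 60 mm; on it a spigot 80 mm wide, 15 high, tapered. On its +x and -x rim: brackets 18 mm tall, 34 wide, overhang 12 mm above the top, 58 mm from axis outward, open counter-clockwise, stop clockwise. Lid goes down with its x axis 25-150 deg (55 good) counter-clockwise of carrier x; shut when parallel (stop 3 deg beyond).
- inner_canister: Smaller closed steel canister, 57 mm across and 95 mm high, standing loose in the carrier's well (floor 5 mm above the table); its top is 40 mm above the carrier's flat top. Origin: centre of its underside, z up.
- tall_lid: Fitting lid: round aluminium shell open below, 98 mm across, 90 inside, top at 55 mm (50 deep inside), 0.25 kg. Origin: centre of its lower edge, z up. Solid black bar handle along its x axis: 70 mm long, 14 wide, from 55 to 88 mm up. Two ears at +x and -x of its lower edge, 22 mm wide, 8 thick, reach 68 mm from the axis. Same after a half turn. Fits the spigot with 5 mm play, rests on the flat top.
- short_lid: The other lid, too shallow for the canister: same diameter, ears and bar handle, but its flat top is only 27 mm above its lower edge (22 mm deep inside) and its handle ends at 60 mm. Origin: centre of its lower edge. To be left alone.

How it is judged (in metres and radians):
At the end, for the whole second after the job is handed in: Tall lid around the small canister, on the carrier's flange (lower edge within 7 mm of it), level within 6 degrees, centred within 12 mm, ears within 11 degrees of the bracket line and so under the overhangs; canister still in the well, carrier upright; all at rest (z of tall_lid in the frame of carrier between 0.055 and 0.067 m and horizontal distance between tall_lid and carrier below 0.012 m and angle between the x axis of tall_lid and the x axis of carrier, either way round below 0.2 rad and angle between each of tall_lid, carrier's own z axis and vertical below 0.1 rad and horizontal distance between inner_canister and carrier below 0.015 m and z of inner_canister in the frame of carrier below 0.015 m and linear speed of tall_lid below 0.02 m/s and angular speed of tall_lid below 0.2 rad/s); the robot touches nothing.
It fails at once if the short lid is moved more than 40 mm (distance of short_lid from where it was at the start of the episode above 0.04 m).
It fails at once if the carrier is pushed more than 60 mm away or tipped more than 20 degrees (distance of carrier from where it was at the start of the episode above 0.06 m or angle between carrier's own z axis and vertical above 0.35 rad).
It also fails if it takes over 48 s, if anything falls off the work surface, if the arm or the gripper's body presses on something with over 40 N, if the wrist force passes 120 N, or if a joint passes its speed limit or range.

## Working session

There is one attempt and no reset: what is moved stays moved. The work goes in short steps, each a Python script; the robot and the scene stay as the last script left them, time stands still between calls to the robot, and variables do not carry over. Pictures are saved under pics/ and viewed, about 8 in all and at most 12, crops included, and the job is handed in when it is done.

```bash
ls; mkdir -p pics; cat > h.py <<'E'
import numpy as np, cv2
from scipy.spatial.transform import Rotation as R
from rig import bot
def cam(n):
    c=bot.read_camera(n); return c
def pts(c):
    h,w=c["depth"].shape; f=h/2/np.tan(np.radians(c["fovy"])/2)
    u,v=np.meshgrid(np.arange(w),np.arange(h)); d=c["depth"]
    P=np.stack([(u-c["cx"])/f*d,(v-c["cy"])/f*d,d],-1)
    q=c["attitude"]; r=R.from_quat([q[1],q[2],q[3],q[0]])
    W=(P.reshape(-1,3)@r.as_matrix().T+np.array(c["eye"])).reshape(h,w,3)
    W[d==0]=np.nan
    return W
E
python3 - <<'E'
from h import *
for n in ("top","side"):
    c=cam(n); cv2.imwrite(f"pics/{n}0.png",c["image"]); np.save(f"{n}0.npy",pts(c))
    print(n,c["eye"],c["attitude"],c["fovy"],c["cx"],c["cy"])
s=bot.read_state(); print(s["clock"],s["tool_rot"],s["ft_force"],s["grip_width"])
E
```

```text
pics
top [ 355.88684722   -9.29918331 1041.83611336] [-0.07492502  0.71018546 -0.69637633  0.07129411] 51.12803135173179 258.27868061419326 193.28016050093365
side [338.48142598 674.89243857 603.11824172] [ 0.07665338 -0.15274302  0.88996889 -0.42278742] 53.71276749397852 258.308708507681 187.9561233212258
0.1 [-0.55336284  0.55378944  0.43964619 -0.44024771] [0.3808561  0.62775899 0.73849703] 85.53535481083935
```

View pics/top0.png

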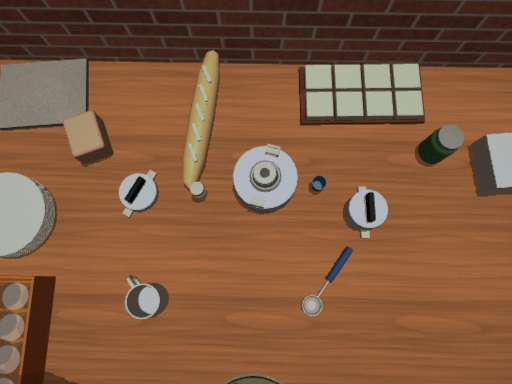

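View pics/side0.png

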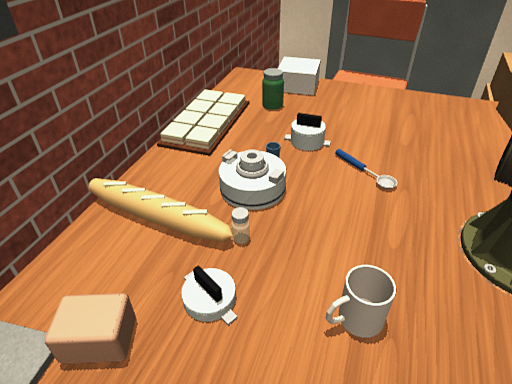

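The top view shows the carrier at about (265,178), with brackets at (273,150) and (257,203). One lid is at (138,192) and the other at (368,210); the side view shows the right one is taller. I'll measure them with depth.

```bash
python3 - <<'E'
from h import *
W=np.load("top0.npy"); im=cv2.imread("pics/top0.png").astype(int)
def reg(u,v,r):
    m=np.zeros(W.shape[:2],np.uint8); cv2.circle(m,(u,v),r,1,-1); return m>0
def rect(P,name):
    (c,s,a)=cv2.minAreaRect(P[:,:2].astype(np.float32)); b=cv2.boxPoints((c,s,a))
    e=max(b[1]-b[0],b[2]-b[1],key=np.linalg.norm)
    print(name,len(P),"c",np.round(c,1),"size",np.round(s,1),"ang",round(np.degrees(np.arctan2(e[1],e[0]))%180,1),"z",np.round(np.percentile(P[:,2],[5,50,95]),1))
for n,u,v in(("L",138,192),("Rt",368,210)):
    m=reg(u,v,32); P=W[m]; z=P[:,2]
    print(n,"zpct",np.nanpercentile(z,[1,5,20,50,80,95,99]).round(1), np.histogram(z,np.arange(-5,100,7))[0])
    bl=m&(im.max(-1)<50)&(W[...,2]>45); rect(W[bl],n+" handle")
    hi=m&(W[...,2]>np.nanpercentile(z,99)-6);rect(W[hi],n+" top")
    e=m&(W[...,2]>3)&(W[...,2]<14)&(im.min(-1)>110); rect(W[e],n+" ears")
    sh=m&(W[...,2]>20)&(W[...,2]<(58)); c,r=cv2.minEnclosingCircle(W[sh][:,:2].astype(np.float32)); print("shell",c,r)
m=reg(265,178,42); z=W[...,2]; print(np.histogram(z[m],np.arange(-5,115,6))[0])
br=m&(z>71)&(z<88)
k,l,s,c=cv2.connectedComponentsWithStats(br.astype(np.uint8))
for i in range(1,k):
    P=W[l==i]; print("br",s[i],P.mean(0).round(1))
f=m&(z>54)&(z<66); c,r=cv2.minEnclosingCircle(W[f][:,:2].astype(np.float32)); print("flange",c,r)
cn=m&(z>95); c,r=cv2.minEnclosingCircle(W[cn][:,:2].astype(np.float32)); print("can",c,r,np.nanmax(z[m]))
# crop
cv2.imwrite("pics/crop.png",cv2.resize(im[130:250,210:410].astype(np.uint8),None,fx=4,fy=4,interpolation=cv2.INTER_CUBIC))
E
```

```text
L zpct [-4.9 -3.4 -1.4  1.3 26.5 52.9 60.5] [1721  280   53   61  778   46   27   27   60  110    0    0    0    0]
L handle 178 c [568.6 311.5] size [14.8 67.2] ang 152.5 z [49.5 58.6 62.2]
L top 156 c [568.6 311.9] size [14.8 69. ] ang 151.9 z [55.6 59.1 62.2]
L ears 108 c [580.3 333.5] size [ 69.  135.3] ang 152.5 z [ 4.5  7.5 10.9]
shell (568.8585815429688, 311.6596984863281) 49.10274124145508
Rt zpct [-4.2 -2.9 -1.1  2.1 54.8 84.  88.7] [1578  240   47   26   29   24   24   50  885   50   21   23   70  113]
Rt handle 208 c [ 529.1 -275.1] size [67.8 11.4] ang 1.4 z [62.1 85.7 89.5]
Rt top 166 c [ 530.6 -276.4] size [68.8 14.2] ang 1.4 z [84.3 87.3 90. ]
Rt ears 92 c [ 530.6 -276.9] size [135.1  23. ] ang 1.9 z [ 4.2  7.3 10.5]
shell (530.5426635742188, -276.7461242675781) 49.221351623535156
[1661  437    8   57   32   19   25   20   27   43 1761  474  138  320
   29   13   52  359   10]
br [266 144  15  12 124] [672.4 -36.6  76. ]
br [250 161  31  30 179] [597.6 -17.8  74.8]
br [250 196  15  11 122] [5.393e+02 1.000e-01 7.590e+01]
flange (605.9002685546875, -18.093698501586914) 81.96304321289062
can (605.2272338867188, -16.358314514160156) 28.451072692871094 104.46600794086316
```

View pics/crop.png

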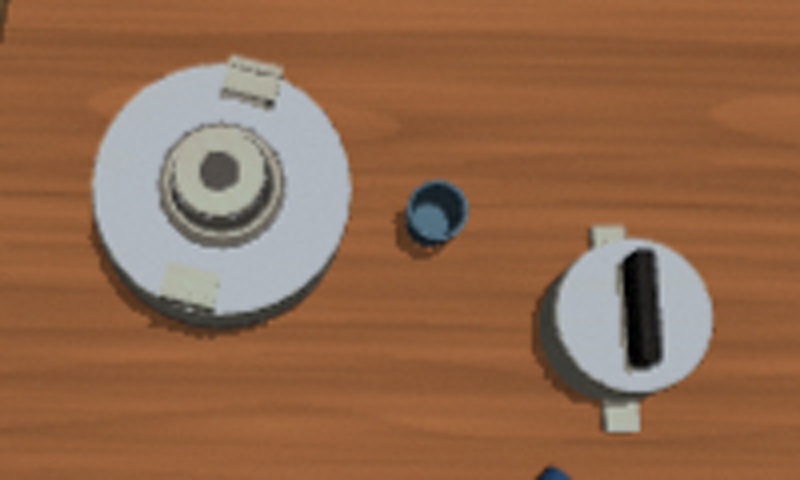

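Everything agrees with the given sizes:
- **Tall lid:** right-hand one, at (530.6,-276.7), 1.6°, handle top at 88.
- **Carrier:** at (605.9,-18.2), x axis -15.4°.

Next I grasp the lid.

```bash
cat >> h.py <<'E'
S=1
def att(th,s=None):
    a=np.radians(th+90*(s or S)); x=np.array([np.cos(a),np.sin(a),0]); y=np.array([0,0,-1.]); z=np.cross(x,y)
    q=R.from_matrix(np.stack([x,y,z],1)).as_quat(); return [q[3],q[0],q[1],q[2]]
def st(t=""):
    s=bot.read_state(); print(t,"t",round(s["clock"],2),"p",np.round(s["ee_pos"],1),"F",np.round(s["ft_force"],1),"M",np.round(s["moment"],2),"w",round(s["grip_width"],1),"q6",round(s["joint_positions"][5],2)); return s
E
python3 - <<'E'
from h import *
for s in(1,-1):
    for p,th in(((530.6,-276.7,79),1.6),((605.9,-18.2,139),39.6),((605.9,-18.2,139),-20)):
        q=bot.ik(p,att(th,s)); print(s,th,None if q is None else np.round(q,2))
E
```

```text
1 1.6 [-0.54  0.55  1.51 -0.    1.07 -2.14]
1 39.6 [-0.09  0.5   1.44 -0.    1.2  -2.35]
1 -20 [-0.09  0.5   1.44 -0.    1.2  -1.31]
-1 1.6 [-0.54  0.55  1.51 -0.    1.07  1.  ]
-1 39.6 [-0.09  0.5   1.44 -0.    1.2   0.79]
-1 -20 [-0.09  0.5   1.44 -0.    1.2   1.83]
```

```bash
sed -i 's/^S=1/S=-1/' h.py; python3 - <<'E'
from h import *
bot.move_to([530.6,-276.7,190],att(1.6)); st("above")
print(bot.servo_line([530.6,-276.7,79],speed=80,until_force=10)); st("down")
bot.move_gripper(0,60); st("grip")
bot.servo_line([530.6,-276.7,240],speed=100); st("up")
c=cam("side"); cv2.imwrite("pics/side1.png",c["image"])
E
```

```text
above t 3.28 p [ 530.9 -276.1  190. ] F [-0.  -0.6 -1.3] M [ 0.    0.06 -0.02] w 85.4 q6 1.0
False
down t 4.83 p [ 530.8 -276.8   79.5] F [0.2 0.4 0.8] M [0.05 0.03 0.  ] w 85.7 q6 1.0
grip t 5.59 p [ 530.8 -276.8   79.3] F [ 0.  -0.8  4.1] M [-0.05 -0.02  0.05] w 0.1 q6 1.0
up t 7.35 p [ 530.5 -276.6  239.4] F [ 0.1 -0.3  0.1] M [ 0.01 -0.03  0.05] w 0.3 q6 1.0
```

View pics/side1.png

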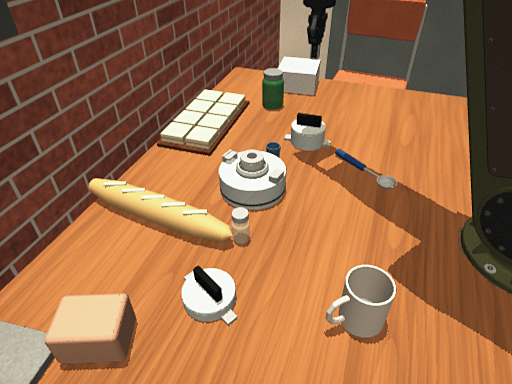

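The fingers shut on nothing: the lid is still at about (308,132), and the gripper is at about (316,45). I'll compare the gripper's measured position with its reported pose, and the lid's position in both cameras.

```bash
python3 - <<'E'
from h import *
c=cam("side"); W=pts(c); im=c["image"]; t=cam("top"); T=pts(t)
f=lambda c:192/np.tan(np.radians(c["fovy"])/2)
def proj(c,p):
    q=c["attitude"]; r=R.from_quat([q[1],q[2],q[3],q[0]]); v=r.inv().apply(np.array(p)-c["eye"]); return np.round([c["cx"]+f(c)*v[0]/v[2],c["cy"]+f(c)*v[1]/v[2]],1)
s=st()
p=np.array(s["ee_pos"])
for k,cc in(("side",c),("top",t)): print(k,"tcp",proj(cc,p),"tip",proj(cc,p-[0,0,19]),"lid handle top",proj(cc,[530.6,-276.7,88]))
q=s["tool_rot"]; print(R.from_quat([q[1],q[2],q[3],q[0]]).as_matrix().round(3))
for v in range(5,62,6):
    r=W[v,295:340]; m=(im[v,295:340].max(-1)<70)&np.isfinite(r[:,0]); 
    if m.any(): print(v,np.where(m)[0][[0,-1]]+295,np.nanmedian(r[m],0).round(1))
m=(W[...,2]>80)&(W[...,2]<92); m[:105]=0;m[135:]=0;m[:,:290]=0;m[:,335:]=0
print("lid top side",W[m].mean(0).round(1),m.sum())
cv2.imwrite("pics/two.png",np.hstack([cv2.resize(im[0:160,230:390],(400,400)),cv2.resize(t["image"][140:290,290:440],(400,400))]))
E
```

```text
t 7.5 p [ 530.5 -276.7  239.7] F [-0.4 -0.2 -0.4] M [-0.03  0.04  0.02] w 0.2 q6 1.0
side tcp [313.7  61.5] tip [313.   68.7] lid handle top [309.1 114.6]
top tcp [392.2 192.9] tip [389.3 194.8] lid handle top [371.9 205.9]
[[ 0.028 -0.     1.   ]
 [-1.     0.     0.028]
 [-0.    -1.    -0.   ]]
5 [305 334] [ 523.3 -244.3  381.8]
11 [312 333] [ 524.8 -243.   369.1]
17 [309 326] [ 521.9 -242.9  356.6]
23 [309 331] [ 521.3 -257.   340.3]
29 [307 324] [ 520.6 -216.3  336.8]
35 [308 330] [ 523.8 -228.2  319.6]
41 [309 329] [ 526.  -244.9  301.3]
47 [312 329] [ 531.1 -263.7  280.6]
53 [311 328] [ 531.5 -264.1  265.7]
lid top side [ 529.6 -273.    86. ] 121
```

View pics/two.png

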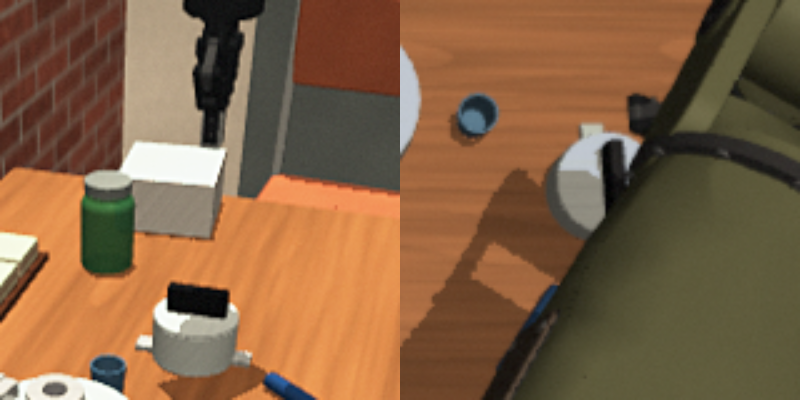

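```bash
python3 - <<'E'
from h import *
print("tip_reach",bot.tip_reach)
c=cam("side"); W=pts(c)
for v in range(44,74,2): print(v,W[v,304:334:3,1].round(0), W[v,316].round(0))
E
```

```text
tip_reach 19.0
44 [-2300. -2286. -2301.  -259.  -262.  -270. -2293. -2299. -2292. -1777.] [ 526. -262.  289.]
46 [-2290. -2284. -2293.  -260.  -266.  -269. -2288. -2288. -1772. -1777.] [ 526. -266.  283.]
48 [-2296. -2307. -2286.  -262.  -264.  -270. -2295. -2274. -1775. -1765.] [ 525. -264.  279.]
50 [-2318. -2305. -2282.  -263.  -261.  -276. -2280. -2291. -1769. -1761.] [ 524. -261.  275.]
52 [-2280. -2288.  -271.  -266.  -264.  -278. -2289. -2287. -1778. -1770.] [ 524. -264.  269.]
54 [-2303. -2297.  -270.  -265.  -262.  -283. -2299. -2292. -1776. -1786.] [ 523. -262.  265.]
56 [-2294. -2292.  -271.  -263.  -266. -2264. -2296. -2297. -1760. -1764.] [ 524. -266.  258.]
58 [ -715.  -719. -2306.  -272.  -270. -2304. -2279. -2266. -1776. -1775.] [ 524. -270.  252.]
60 [ -695.  -702.  -703.  -702.  -706.  -710. -2287. -2267. -1779. -1774.] [ 609. -706.   83.]
62 [ -677.  -683.  -688.  -687.  -692.  -695. -2282. -2297. -1780. -1767.] [ 605. -692.   80.]
64 [ -656.  -662.  -661.  -664.  -670.  -689. -2293. -2283. -1770. -1777.] [ 601. -670.   82.]
66 [ -636.  -642.  -645.  -649.  -653.  -701. -2278. -2284. -1784. -1774.] [ 597. -653.   81.]
68 [ -619.  -623.  -627.  -630.  -634.  -707. -2298. -2284. -1770. -1783.] [ 592. -634.   81.]
70 [ -602.  -607.  -607.  -610.  -616.  -722. -2274. -2291. -1765. -1783.] [ 588. -616.   81.]
72 [ -581.  -588.  -594.  -600.  -604.  -725. -2287. -2279. -1774. -1781.] [ 585. -604.   79.]
```

The depth image puts the real shut fingertips at about z 250. The stated reach would put them at 221, so they sit about 29 mm higher than stated, which explains the miss. I'll confirm by gently touching the handle top (z 88) with the fingers shut.

```bash
python3 - <<'E'
from h import *
bot.servo_line([530.6,-276.7,100],speed=100); st()
print(bot.servo_line([530.6,-276.7,62],speed=20,until_force=4)); st("touch")
bot.servo_line([530.6,-276.7,110],speed=80)
E
```

```text
t 9.1 p [ 530.9 -276.8  100.6] F [ 0.8 -0.4 -0.5] M [-0.02  0.02  0.  ] w -0.0 q6 1.0
True
touch t 10.19 p [ 530.7 -276.8   79.3] F [-1.2  0.5  6.3] M [0.02 0.23 0.04] w 0.3 q6 1.0
```

Touch at 79.3 means the shut tips are 8.7 mm above the TCP, so I correct by 28 mm and grasp at TCP z 52.

```bash
python3 - <<'E'
from h import *
bot.move_gripper(85); 
print(bot.servo_line([530.6,-276.7,52],speed=60,until_force=8)); st("down")
bot.move_gripper(0,80); s=st("grip")
if s["grip_width"]>8:
    bot.servo_line([530.6,-276.7,62],speed=60); st("up10")
    bot.servo_line([530.6,-276.7,200],speed=120); st("up")
c=cam("side"); cv2.imwrite("pics/side2.png",cv2.resize(c["image"][0:190,200:400],None,fx=3,fy=3))
E
```

```text
False
down t 12.63 p [ 530.8 -276.8   52.4] F [ 0.7 -0.2  0.1] M [-0.01 -0.05 -0.03] w 85.0 q6 1.0
grip t 13.28 p [ 530.7 -276.8   52.3] F [-0.5 -0.6  2.5] M [-0.09  0.03  0.04] w 12.8 q6 1.0
up10 t 13.6 p [ 530.7 -276.8   62.4] F [ 0.4 -0.5 -3. ] M [ 0.   -0.01  0.07] w 12.6 q6 1.0
up t 14.9 p [ 530.3 -276.5  199.1] F [-0.4  0.4 -2.5] M [ 0.06 -0.02  0.01] w 12.7 q6 1.0
```

View pics/side2.png

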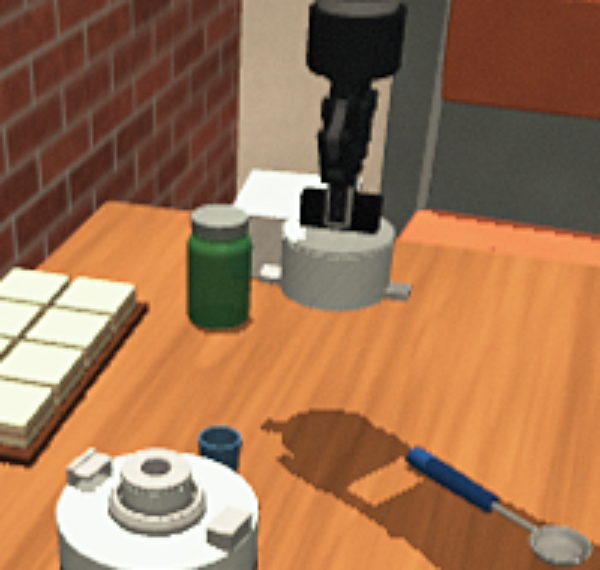

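The lid is held level. Now I carry it over the carrier at +55° and take one look before lowering.

```bash
python3 - <<'E'
from h import *
bot.move_to([605.9,-18.2,190],att(39.6)); st("over")
bot.servo_line([605.9,-18.2,160],speed=80); s=st()
c=cam("side"); W=pts(c); im=c["image"]; np.save("s3.npy",W)
cv2.imwrite("pics/side3.png",cv2.resize(im[60:220,160:340],None,fx=4,fy=4))
E
```

```text
over t 16.0 p [605.9 -19.3 190. ] F [-0.1 -0.9 -2.9] M [-0.    0.   -0.08] w 12.9 q6 0.79
 t 16.52 p [605.8 -18.4 159.7] F [ 0.4  0.9 -2. ] M [-0.02  0.03  0.  ] w 12.7 q6 0.79
```

View pics/side3.png

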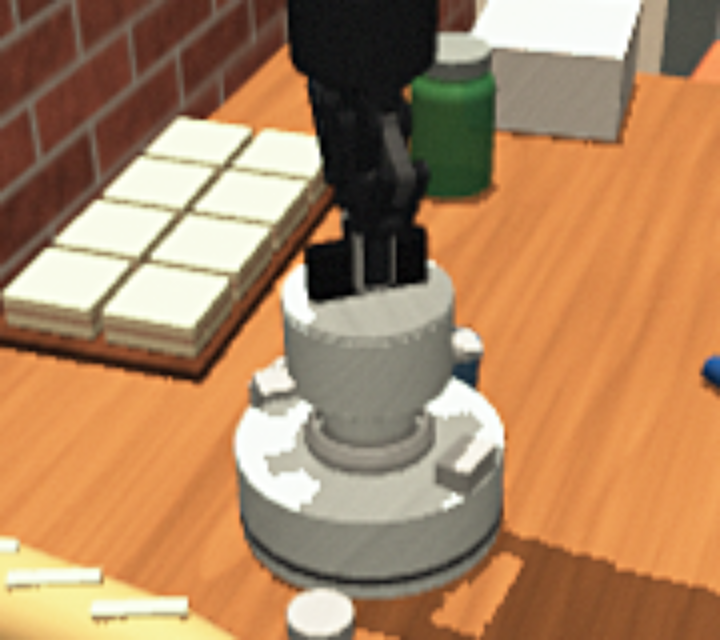

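The lid is centred over the canister (lid at about x 370, carrier about x 369). I lower it.

```bash
python3 - <<'E'
from h import *
h=bot.servo_line([605.9,-18.2,122],speed=50,until_force=10); s=st("mid %s"%h)
if not h:
    h=bot.servo_line([605.9,-18.2,106],speed=15,until_force=8); s=st("seat %s"%h)
c=cam("side"); np.save("s4.npy",pts(c)); cv2.imwrite("pics/side4.png",cv2.resize(c["image"][60:220,160:340],None,fx=4,fy=4))
E
```

```text
mid False t 17.48 p [606.1 -18.2 122.3] F [ 0.5 -0.6 -2.1] M [-0.02  0.05  0.03] w 12.6 q6 0.79
seat True t 18.18 p [606.  -18.2 112.2] F [-0.1 -0.5  5.4] M [ 0.03  0.1  -0.02] w 12.8 q6 0.79
```

View pics/side4.png

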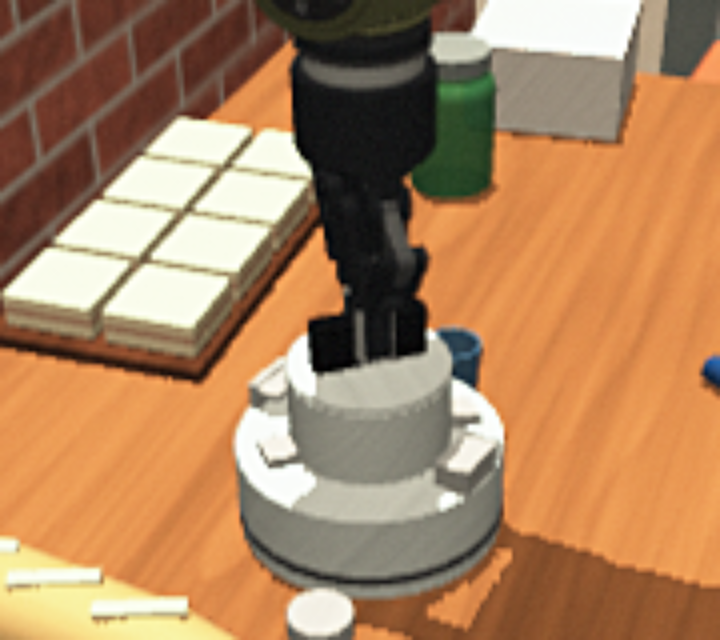

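Seated at TCP z 112.2, as predicted for the flange. The ears at (277,445) and (465,412) are clear of the brackets at (270,385) and (468,462). I turn it clockwise in steps and watch the moment.

```bash
python3 - <<'E'
from h import *
for th in (25,10,0,-6,-11,-15.5):
    bot.move_to([605.9,-18.2,112.2],att(th)); s=st(th)
    if abs(s["moment"][2])>1.2 or np.linalg.norm(s["ft_force"])>30: print("STOP"); break
c=cam("side"); W=pts(c); np.save("s5.npy",W); cv2.imwrite("pics/side5.png",cv2.resize(c["image"][60:220,160:340],None,fx=4,fy=4))
E
```

```text
25 t 18.57 p [606.  -18.2 112.2] F [0.1 0.  0.4] M [-0.01  0.04 -0.09] w 12.7 q6 1.04
10 t 18.93 p [606.  -18.2 112.3] F [ 0.8 -0.5  0. ] M [ 0.02  0.11 -0.07] w 12.7 q6 1.3
0 t 19.23 p [605.9 -18.2 112.2] F [0.5 0.3 0.1] M [ 0.02  0.04 -0.06] w 12.5 q6 1.47
-6 t 19.48 p [605.9 -18.2 112.2] F [-0.2  0.2  0.9] M [ 0.07  0.07 -0.08] w 12.8 q6 1.58
-11 t 19.73 p [605.9 -18.2 112.2] F [ 1.  -0.3  2.4] M [ 0.05  0.08 -0.07] w 12.5 q6 1.67
-15.5 t 19.98 p [606.  -18.1 112.3] F [0.4 0.  1.6] M [ 0.15 -0.06 -0.1 ] w 13.0 q6 1.75
```

View pics/side5.png

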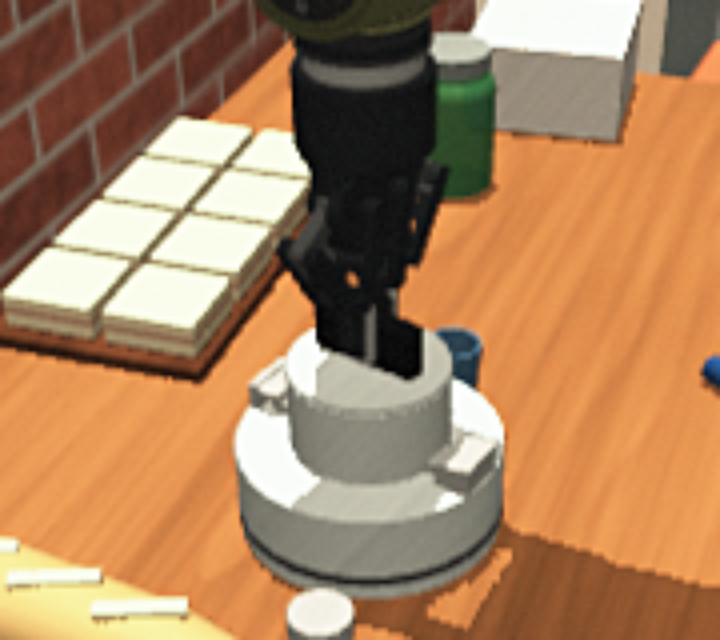

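The ears have gone under both brackets and nothing moved. I nudge towards the stop while watching the moment, release, back off and check with the top camera.

```bash
python3 - <<'E'
from h import *
for th in (-16.5,-17.5,-18.5):
    bot.move_to([605.9,-18.2,112.2],att(th)); s=st(th)
    if abs(s["moment"][2])>0.25: break
bot.move_gripper(60); st("open")
bot.servo_line([605.9,-18.2,230],speed=120); st("up")
bot.move_to([200,-480,250],att(-60)); st("away")
t=cam("top"); W=pts(t); im=t["image"]; z=W[...,2]
m=np.zeros(z.shape,np.uint8); cv2.circle(m,(265,178),48,1,-1); m=m>0
def rect(P,n):
    c,s,a=cv2.minAreaRect(P[:,:2].astype(np.float32)); b=cv2.boxPoints((c,s,a)); e=max(b[1]-b[0],b[2]-b[1],key=np.linalg.norm)
    print(n,len(P),np.round(c,1),np.round(s,1),"ang",round(np.degrees(np.arctan2(e[1],e[0]))%180-180,1),"z",np.median(P[:,2]).round(1))
rect(W[m&(z>140)],"handle top")
L=W[m&(z>109)&(z<121)]; c,r=cv2.minEnclosingCircle(L[:,:2].astype(np.float32)); print("lid top",c,r,np.median(L[:,2]))
A=np.c_[L[:,:2]-L[:,:2].mean(0),np.ones(len(L))]; print("tilt deg",np.degrees(np.linalg.lstsq(A,L[:,2],rcond=None)[0][:2]))
F=W[m&(z>54)&(z<66)]; print("carrier",cv2.minEnclosingCircle(F[:,:2].astype(np.float32)))
k,l,s,_=cv2.connectedComponentsWithStats((m&(z>71)&(z<84)).astype(np.uint8))
for i in range(1,k):
    if s[i,4]>60: print("br",s[i],W[l==i].mean(0).round(1))
cv2.imwrite("pics/top6.png",cv2.resize(im[110:250,100:300],None,fx=4,fy=4,interpolation=cv2.INTER_CUBIC))
E
```

```text
-16.5 t 20.27 p [606.  -18.1 112.3] F [1.5 1.6 1. ] M [ 0.4  -0.2   0.52] w 12.5 q6 1.77
open t 20.79 p [605.9 -18.3 112.2] F [-0.4  0.3  0.5] M [0.02 0.02 0.01] w 59.9 q6 1.77
up t 21.93 p [605.6 -18.2 229.1] F [-0.7 -0.5 -0.2] M [ 0.01  0.04 -0.02] w 59.8 q6 1.77
away t 24.12 p [ 200.6 -479.8  250. ] F [ 0.2  0.5 -0.2] M [ 0.   -0.05 -0.04] w 60.0 q6 1.37
handle top 181 [605.5 -18.3] [14.1 69.7] ang -15.8 z 146.7
lid top (605.3392333984375, -18.532737731933594) 49.031394958496094 114.4729145068743
tilt deg [-0.03442245  0.05292764]
carrier ((605.8107299804688, -18.632909774780273), 81.66056823730469)
br [266 144  15  12 111] [673.4 -37.7  75.9]
br [250 196  15  11 125] [5.391e+02 5.000e-01 7.610e+01]
```

View pics/top6.png

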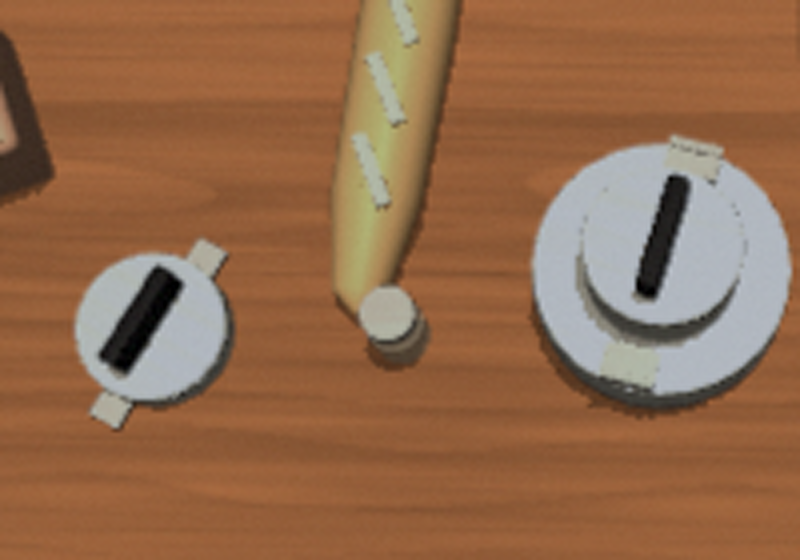

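The lid is on the carrier with its handle in line with the brackets at (695,155) and (630,365). It is level and centred, its top is at 114.5, and it reached the stop. The short lid has not moved. I hand in.

```bash
python3 -c "
from h import *
bot.finish_job(); st()"
```

```text
the job is handed in; nothing more can be done
the job is handed in; nothing more can be done
```

I put the tall lid over the canister and turned it clockwise about 56° until the ears met resistance under the brackets. I then let go, backed the arm off and handed the job in at about 24 s on the robot clock. No verdict is reported.

**Last checks (top camera, after letting go):**
- **Centring:** the lid is within about 1 mm of the carrier's centre.
- **Angle:** the handle is at -15.8° and the bracket line at about -15.9°.
- **Height and level:** the lid's top is at 114.5 mm, where 115 is expected when it rests on the flat top. Tilt is under 0.1°.
- **Carrier:** it moved less than 1 mm.
- **Short lid:** it looks untouched.
- **Canister:** it is hidden under the lid, so I could not see it. The lid sits at full depth, so it should still be in the well.

**What disagreed:**
- **Fingertip reach:** the first grasp closed on nothing because the real fingertips are about 28 mm farther back than the stated 19 mm. I measured this with the side camera's depth and a light touch on the handle, corrected for it, and the second grasp held.
- **Stop:** the turning moment rose to 0.5 N m at a commanded -16.5°, about 1° past parallel, rather than the stated 3°.

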